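# Close up the batch of pots and set its tally

### The job

Bring the pot with the yellow lid into the gap in the tray's front row, snug against the three blue-lidded pots around it, so that all five pots stand upright and close-packed, flat sides touching. Also roll the knurled orange thumbwheel on the tally counter until the 5, for five pots, stands centred in its window, without leaning hard on the counter (stay under 35 N). Leave the white dropper bottle and the yellow tub where they stand.

Things in the scene. Friction and masses are not known exactly. Their poses are not given: they have to be found in the camera images.
- tray: Aluminium tray fixed to the bench, 170 mm (x) by 163 mm (y), open at its front (-x) edge; origin at the centre of its underside, x pointing away from the opening. Floor 4 mm thick; back and side walls 26 mm tall, 6 mm thick, holding the back row of three pots with 1 mm play. A grey spacer block, 30 x 24 mm, top 26 mm high, on the +y wall stands beside pot_d.
- gap (a point): Centre, on the tray floor, of the gap for the fifth pot, at (6, -25) mm in the tray frame; axes as the tray's. A pot fits there at yaw 0: corners to the opening and the back, flats to +-y. No room for fingers between the pots there: the last stretch is a push from the open side; a firm one, about 10 N, settles the pack against the back wall.
- pot_a: Hexagonal pot 50 mm across flats, 57.7 mm across corners, 45 mm tall, 0.1 to 0.2 kg, white with a blue lid; origin at the centre of its underside; two corners lie along its x, two flats face its +-y. Starts at the +y end of the back row, (50, 50) mm in the tray frame; loose, touching its neighbours.
- pot_b: Hexagonal pot 50 mm across flats, 57.7 mm across corners, 45 mm tall, 0.1 to 0.2 kg, white with a blue lid; origin at the centre of its underside; two corners lie along its x, two flats face its +-y. Starts in the middle of the back row, (50, 0) mm in the tray frame; loose, touching its neighbours.
- pot_c: Hexagonal pot 50 mm across flats, 57.7 mm across corners, 45 mm tall, 0.1 to 0.2 kg, white with a blue lid; origin at the centre of its underside; two corners lie along its x, two flats face its +-y. Starts at the -y end of the back row, (50, -50) mm in the tray frame; loose, touching its neighbours.
- pot_d: Hexagonal pot 50 mm across flats, 57.7 mm across corners, 45 mm tall, 0.1 to 0.2 kg, white with a blue lid; origin at the centre of its underside; two corners lie along its x, two flats face its +-y. Starts in the front row, (6, 25) mm in the tray frame; loose, touching its neighbours.
- pot_loose: Hexagonal pot 50 mm across flats, 57.7 mm across corners, 45 mm tall, 0.1 to 0.2 kg, white with a yellow lid; origin at the centre of its underside; two corners lie along its x, two flats face its +-y. The stray: starts 25 to 45 mm short of the gap, up to 8 mm aside, turned up to 0.25 rad. Crooked, it catches on pot_d; fingertips 26 mm apart cradle its front corner.
- counter: Green tally counter fixed to the bench, 116 mm (x) by 96 mm (y), flat top 90 mm high; origin at the centre of its underside. On its top the orange thumbwheel stands proud on the -y half; on the +y half is a black window frame, 66 (x) by 40 mm, y from -4 to +36 mm, its top 101 mm above the bench.
- wheel_top (a point): Highest point of the orange knurled wheel at mid-width when not pressed, at (0, -25, 105) mm in the counter frame, 15 mm above the counter's flat top; axes as the counter's. Wheel 26 mm wide (y), radius 50 mm, axle along y 50 mm below this point. A fingertip turns it by friction only and slips if it presses too lightly. 71 mm of rim is exposed along x: it can take several strokes.
- axle (a joint): How far the sprung axle is pressed down, m: 0 at rest to -0.005 at its hard stop. The wheel yields straight down under a finger, at 3.6 N to start with and 2.5 N more for each mm, and springs back. About 2 to 4 mm of press (8 to 14 N) is enough to roll the wheel without slip; at the stop the force rises steeply.
- thumbwheel (a joint): Turn of the thumbwheel, rad, 0 to 5.655 (end stops at digits 0 and 9). Digit k is centred in the window at k times 0.6283, so the 5 is at 3.142. Grows when the top of the wheel is rolled along the counter's +x. Starts between 0.1 and 2.4. A friction of 0.2 N m holds it where it is left; no clicks.
- window (a point): Centre of the digit window at the top of its frame, (0, 16, 101) mm in the counter frame; axes as the counter's. Window 30 (x) by 24 mm. In it a white digit, 18 mm tall, on a black drum, upright as seen from -x; centred when midway between the two red marks.
- dropper_bottle: White dropper bottle, 25 mm wide, 82 mm tall, loose, behind the work; origin at the centre of its underside. A bystander.
- yellow_tub: Round yellow lidded tub, 70 mm wide, 46 mm tall, loose, behind the work; origin at the centre of its underside. A bystander.
Things that resemble listed ones, but are neither listed nor needed, are in the scene too. Leave any pink, purple or red look-alike of the pot_c alone.

How it is judged:
At the end, for the whole second after the job is handed in: All five pots stand upright on the tray floor at rest, close-packed: the centres of neighbouring pots (a-b, b-c, a-d, b-d, d-loose, b-loose, c-loose) less than 52.5 mm apart, that is gaps under 2.5 mm; the thumbwheel is at rest with the 5 centred in the window within 0.14 rad (horizontal distance between pot_a and pot_b below 0.0525 m and horizontal distance between pot_b and pot_c below 0.0525 m and horizontal distance between each of pot_a, pot_b and pot_d below 0.0525 m and horizontal distance between each of pot_d, pot_b, pot_c and pot_loose below 0.0525 m and z of each of pot_a, pot_b, pot_c, pot_d, pot_loose in the frame of tray below 0.007 m and angle between each of pot_a, pot_b, pot_c, pot_d, pot_loose's own z axis and vertical below 0.06 rad and linear speed of each of pot_a, pot_b, pot_c, pot_d, pot_loose below 0.01 m/s and value of joint thumbwheel between 3.00159 and 3.28159 rad and velocity of joint thumbwheel between -0.05 and 0.05 rad/s); the robot touches nothing.
It fails at once if the fingers press on the counter with more than 35 N (contact force between the fingers and counter above 35 N).
It fails at once if the dropper bottle or the yellow tub is moved more than 20 mm (distance of any of dropper_bottle, yellow_tub from where it was at the start of the episode above 0.02 m).
It also fails if it takes over 61 s, if anything falls off the work surface, if the arm or the gripper's body presses on something with over 40 N, if the wrist force passes 120 N, or if a joint passes its speed limit or range.

### The arm

A 7-joint arm with a two-finger parallel gripper is mounted at the origin on a cart in front of the work surface, level with it; the furniture and walls round the work are solid. World frame = base frame: x ahead of the robot, y to its left, z up, the work surface at z = 0. Lengths are in m, angles in rad, forces in N, time in s.
With the tool pointing down it reaches from about 0.35 to 0.9 m from the base axis. Payload 7.2 kg.
Tool frame: the origin (TCP) lies at the very end of the fingers, on their centre line; the grasp point (between the pads) lies 19 mm behind it (r.grip_point_offset is the distance from the TCP to the grasp point, in m); z points along the fingers, y is the line along which they close (so a half turn about z gives the same grasp; the last joint's range is limited). The gripper opens to 85 mm and grips with 20 to 120 N. Pads are 22 mm wide; open, the fingers measure 114 mm over their backs; the gripper's body (76 mm by 85 mm) begins 54 mm behind the grasp point. The pads swing forward as they close: fully open they stand 13 mm farther back than shut.
Start: joints at [1.11, 0.411, -0.013, 1.596, 0.006, 1.134, -0.082], TCP at [0.239, -0.577, 0.198] pointing down, gripper open.
Joint ranges: [-2.95, 2.95], [-0.29, 1.99], [-1.47, 1.44], [0.14, 2.54], [-1.03, 4.17], [0.13, 1.85], [-2.86, 2.86]. Speed limits (rad/s): [2.39, 2.39, 3.01, 3.01, 3.14, 3.14, 3.14].

### API

Orientations are given as a rotation vector (axis times angle).
In Python, from workcell import r, read_camera gives the robot as it stands.
- The arm moves only by the shell command python3 -m inch 'ROWS'. ROWS is JSON, a list of rows, each a list of 7 numbers: the turn, a rotation vector about the world's x, y, z in degrees, then the shift along the world's x, y, z in mm, then the finger opening in mm, from 0 to 85.4. A call has 1 to 20 rows; each row is the pose to reach, as a shift and turn from the pose commanded when the call began; what a row does not reach only later rows make up. A row lasts 1/12 s, in which the tool goes at most 41.7 mm and 7.16 degrees, less where a joint would pass 70% of its speed; a pose out of reach is approached as far as the arm can. A call with a gripper value outside its range is refused whole. The fingers move at their own pace and stop on an object; the grip force is fixed at half the most. Time passes only in rows, so rows that repeat a pose let the fingers close. It gives the time, the measured TCP pose, the force, the opening and the grip force at its end, in the units of the state.
- r.get_obs(): the state, without advancing time (a new reading comes with each control period).
- read_camera(name): name is "scene" or "top"; returns a dict with "pixels" (384x512x3 uint8, red, green, blue), "fx", "fy", "cx", "cy" (pixels), "eye" and "rotation" of the camera in the world. Camera axes: x right, y up, looking along -z (the intrinsics and any distortion apply to the point x, -y, -z); pixel columns grow to the right and rows downward; lengths in m; the calibration is good to about 2 mm. A picture is of the moment at which its call begins. There is no depth.
- r.job_done(): hands the job in; it is judged then, once.
The state is a dict: "time_s": time; "joints": joint angles; "joint_vel": joint speeds; "joint_torque": joint torques, N m; "tool_pos": TCP position; "tool_rot": TCP orientation; "contact_force": force on the tool from outside, world axes, zero at the start; "moment": the same for the moment, N m; "width": opening from 0.0 (shut) to 1.0 (fully open); "finger_force": force on a finger pad.
Only numpy, scipy, OpenCV 4.12 (cv2) and the standard library are available. Lean on these libraries where they do the work, as an engineer would, in place of code of your own. Each camera call takes 0.05 s, during which the arm holds its last target. There are 200 camera calls.

## Working session

There is one attempt and no reset: what is moved stays moved. The work goes in short steps, Python scripts to look and compute and a shell command to move; the robot and the scene stay as the last step left them, time stands still between calls to the robot, and variables do not carry over. Pictures are saved under pics/ and viewed, at most 10 in all, crops included, and the job is handed in when it is done.

```bash
mkdir -p pics; ls
cat > h.py <<'E'
import numpy as np,cv2
from workcell import r,read_camera
def ray(c,u,v):
    d=np.array([(u-c['cx'])/c['fx'],-(v-c['cy'])/c['fy'],-1.0])
    return np.array(c['eye']),np.array(c['rotation'])@d
def at(c,u,v,z):
    e,d=ray(c,u,v); return e+d*(z-e[2])/d[2]
def proj(c,p):
    q=np.array(c['rotation']).T@(np.array(p)-c['eye']); return c['cx']+c['fx']*q[0]/-q[2], c['cy']-c['fy']*q[1]/-q[2]
def save(c,n): cv2.imwrite(n,c['pixels'][:,:,::-1])
def crop(c,n,u0,v0,u1,v1,s): cv2.imwrite(n,cv2.resize(c['pixels'][v0:v1,u0:u1,::-1],None,fx=s,fy=s,interpolation=cv2.INTER_CUBIC))
E
python3 - <<'E'
from h import *
for n in('top','scene'):
    c=read_camera(n); save(c,f'pics/{n}0.png'); print({k:v for k,v in c.items() if k!='pixels'})
o=r.get_obs(); print(o)
E
```

```text
pics
{'fx': 377.5136515980172, 'fy': 377.5136515980172, 'cx': 257.43956187264024, 'cy': 193.1389285604538, 'eye': array([ 0.33690964, -0.12721523,  0.90595917]), 'rotation': array([ 0.26340097, -0.20623673, -1.32203981])}
{'fx': 430.99017767576925, 'fy': 430.99017767576925, 'cx': 258.119915744108, 'cy': 192.84922508920394, 'eye': array([0.24800079, 0.68023141, 0.5246073 ]), 'rotation': array([ 0.31936613, -1.4250253 , -2.36699536])}
{'time_s': 0.1, 'joints': array([ 1.10980243,  0.41180957, -0.01269803,  1.59691924,  0.00560595,
        1.13429574, -0.08216553]), 'joint_vel': array([-0.00162132, -0.00245886, -0.00010404, -0.00317986, -0.0001178 ,
       -0.00073467, -0.00154543]), 'joint_torque': array([ 3.34043463e-03, -6.01823330e+01,  6.84437938e-01, -3.00088477e+01,
        1.39815829e-02,  6.43005784e-03,  3.34477534e-05]), 'tool_pos': array([ 0.23900687, -0.57698926,  0.19766054]), 'tool_rot': array([-3.07986584e+00, -6.12852300e-01,  5.94569379e-04]), 'contact_force': array([ 0.07223644,  0.10660923, -0.22715378]), 'moment': array([-0.00121417, -0.02832039,  0.01646689]), 'finger_force': 0.0, 'width': 1.0026190135914563}
```

Rotation is a rotation vector; I'll convert it.

```bash
sed -i "s/np.array(c\['rotation'\])/cv2.Rodrigues(np.array(c['rotation']))[0]/g" h.py; grep -c Rodrigues h.py
```

```text
2
```

View pics/top0.png

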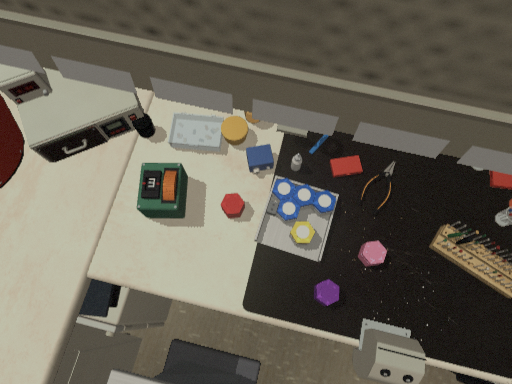

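View pics/scene0.png

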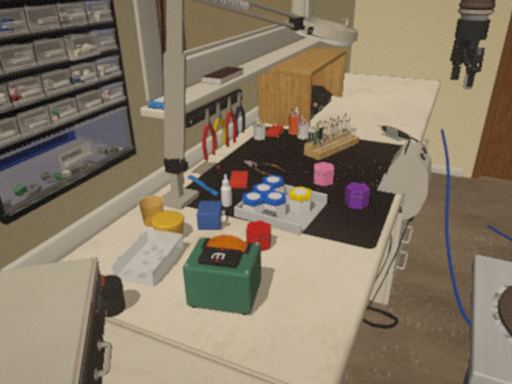

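Top view: the tray is around (300,220), with blue lids at (284,188), (304,195), (325,201) and (289,209). The yellow-lid pot is at (302,232). The counter is at (163,190), with its orange wheel at (169,185) and window at (151,184). Three look-alikes have to stay put: red (233,205), pink (372,253) and purple (327,292). Only the pot in the tray opening has a yellow lid on a white hexagon, so it's the one meant. The yellow tub at (234,130) is round and behind the work. One enlarged crop to confirm.

Run:
```python
from h import *
c=read_camera('top')
a=cv2.resize(c['pixels'][170:270,250:350,::-1],None,fx=4,fy=4,interpolation=cv2.INTER_CUBIC)
b=cv2.resize(c['pixels'][140:240,115:215,::-1],None,fx=4,fy=4,interpolation=cv2.INTER_CUBIC)
cv2.imwrite('pics/crop1.png',np.hstack([a,b]))
for n,p,z in [('loose',(302.5,232),.049),('a',(284,188),.049),('b',(304,195),.049),('c',(325,201),.049),('d',(289,209),.049),('counter',(163,190),.09),('wheel',(169,185),.105),('win',(151,184),.101)]: print(n,at(c,*p,z).round(4))
```

```text
loose [ 0.5369 -0.1851  0.049 ]
a [ 0.6315 -0.1207  0.049 ]
b [ 0.6255 -0.1707  0.049 ]
c [ 0.6226 -0.222   0.049 ]
d [ 0.5833 -0.1433  0.049 ]
counter [0.548  0.1457 0.09  ]
wheel [0.5585 0.1312 0.105 ]
win [0.5524 0.1728 0.101 ]
```

View pics/crop1.png

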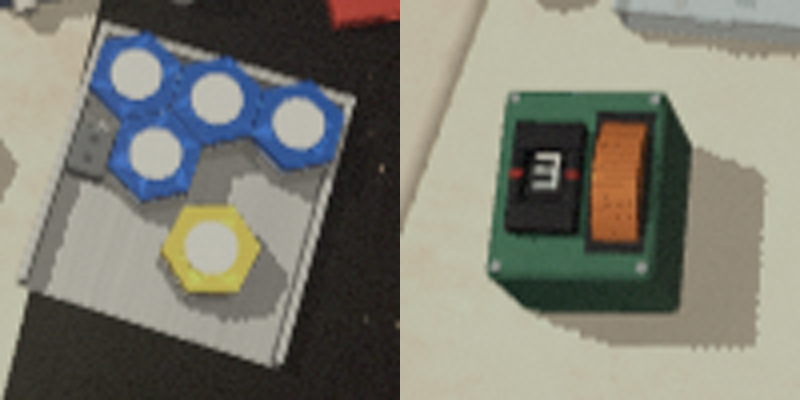

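Confirmed: the yellow hexagon is at crop (211,248), with d at (155,153), b at (217,97) and c at (299,124). I also have the counter's screws and wheel. Next I'll compute the frames from these and enlarge the digit.

```bash
cat > geo.py <<'E'
from h import *
def P(c,u,v,z,u0,v0,s=4): return at(c,u0+(u+.5)/s-.5,v0+(v+.5)/s-.5,z)[:2]
def fit(m,w): # w = R m + t
    m=np.array(m);w=np.array(w);mc=m-m.mean(0);wc=w-w.mean(0)
    th=np.arctan2((mc[:,0]*wc[:,1]-mc[:,1]*wc[:,0]).sum(),(mc*wc).sum())
    R=np.array([[np.cos(th),-np.sin(th)],[np.sin(th),np.cos(th)]]);t=w.mean(0)-R@m.mean(0)
    return th,R,t,np.linalg.norm(w-(m@R.T+t),axis=1)
E
python3 - <<'E'
from geo import *
c=read_camera('top')
W=[P(c,u,v,.049,250,170) for u,v in [(136,74),(217,97),(299,124),(155,153)]]
th,R,t,e=fit([(.05,.05),(.05,0),(.05,-.05),(.006,.025)],W); print('tray',th,t,e.round(4))
print('gap',R@[.006,-.025]+t)
l=P(c,211,248,.049,250,170); print('loose',l,'in tray',R.T@(l-t))
cor=[P(c,u,v,.049,250,170) for u,v in [(162,250),(186,206),(235,208),(261,246),(236,293),(183,290)]]
print('loose corners tray',[(R.T@(p-t)).round(4) for p in cor], 'dirs',[np.degrees(np.arctan2(*(R.T@(p-np.mean(cor,0)))[::-1])).round(1) for p in cor], np.mean(cor,0))
s=[P(c,u-400,v,.09,115,140) for u,v in [(515,99),(656,99),(494,267),(642,267)]]
print('counter',np.mean(s,0),s)
d=(s[0]-s[2]+s[1]-s[3]);print('yaw',np.arctan2(d[1],d[0]), np.arctan2(*(-(s[1]-s[0])*[1,1])[::-1]))
m=P(c,516-400,174,.101,115,140);n=P(c,572-400,172,.101,115,140);print('marks',m,n)
C=np.array([[P(c,u-400,v,.105,115,140)] for u,v in [(594,177),(647,177)]]);print('wheel sides',C)
a=cv2.resize(c['pixels'][160:205,135:180,::-1],None,fx=9,fy=9,interpolation=cv2.INTER_CUBIC)
k=read_camera('scene');b=cv2.resize(k['pixels'][228:273,190:250,::-1],None,fx=6.5,fy=9,interpolation=cv2.INTER_CUBIC)
cv2.imwrite('pics/digit.png',np.hstack([a,b[:405]]))
print(cv2.Rodrigues(np.array(r.get_obs()['tool_rot']))[0].round(3))
E
```

```text
tray -0.08018724490282242 [ 0.57761782 -0.16596344] [0.0006 0.0007 0.0007 0.0003]
gap [ 0.58159601 -0.19136372]
loose [ 0.53767751 -0.18468034] in tray [-0.03831273 -0.02185603]
loose corners tray [array([-0.0483,  0.0047]), array([-0.019 , -0.0011]), array([-0.0112, -0.0285]), array([-0.0282, -0.0489]), array([-0.059 , -0.0427]), array([-0.0668, -0.0134])] dirs [np.float64(109.9), np.float64(46.1), np.float64(-14.0), np.float64(-68.8), np.float64(-134.0), np.float64(163.6)] [ 0.537272   -0.18447159]
counter [0.55722915 0.15863952] [array([0.59714433, 0.20953391]), array([0.61642282, 0.12977755]), array([0.49791027, 0.18800306]), array([0.51743918, 0.10724356])]
yaw 0.21874806562547386 1.807964375883621
marks [0.55043877 0.18962602] [0.55901303 0.15925371]
wheel sides [[[0.55797775 0.1448853 ]]

 [[0.56497321 0.1159502 ]]]
[[ 0.924  0.383 -0.   ]
 [ 0.383 -0.924  0.001]
 [-0.    -0.001 -1.   ]]
```

View pics/digit.png

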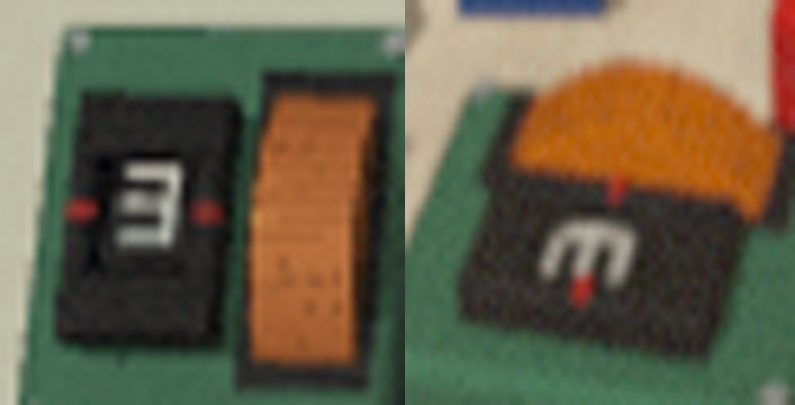

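The digit is a 3, sitting very slightly past centre towards +x, so the wheel is at about 1.95 rad and needs about +1.2 rad, or 60 mm of rim. The pot is 44 mm short of the gap, 3 mm aside and yawed -13° relative to the tray. My plan is to grasp it on its flats, square it up, advance a little, then cradle-push it in. First I'll move above it.

```bash
python3 -m inch '[[0,0,-40,298,392,0,66],[0,0,-40,298,392,0,66],[0,0,-40,298,392,0,66],[0,0,-40,298,392,0,66],[0,0,-40,298,392,0,66],[0,0,-40,298,392,0,66],[0,0,-40,298,392,0,66],[0,0,-40,298,392,0,66],[0,0,-40,298,392,0,66],[0,0,-40,298,392,0,66],[0,0,-40,298,392,0,66],[0,0,-40,298,392,0,66],[0,0,-40,298,392,0,66],[0,0,-40,298,392,0,66],[0,0,-40,298,392,-80,66],[0,0,-40,298,392,-80,66],[0,0,-40,298,392,-80,66],[0,0,-40,298,392,-80,66],[0,0,-40,298,392,-80,66]]'
```

```text
time_s: 1.83
tool_pos: [0.5378, -0.1866, 0.1201]
tool_rot: [3.104, -0.48, 0.002]
contact_force: [1.7, 0.4, 1.0]
width: 0.771
finger_force: 0.0
```

```bash
python3 -m inch '[[0,0,0,0,1,-40,66],[0,0,0,0,1,-80,66],[0,0,0,0,1,-100,66],[0,0,0,0,1,-100,66],[0,0,0,0,1,-100,66],[0,0,0,0,1,-100,50],[0,0,0,0,1,-100,48],[0,0,0,0,1,-100,44],[0,0,0,0,1,-100,44],[0,0,0,0,1,-100,44],[0,0,0,0,1,-100,44],[0,0,0,0,1,-100,44]]'
```

```text
time_s: 2.83
tool_pos: [0.5373, -0.1844, 0.0186]
tool_rot: [3.105, -0.478, 0.0]
contact_force: [-0.6, -0.3, -0.5]
width: 0.512
finger_force: 0.0
```

No grip force at 44 mm, which is odd for a 50 mm pot. I'll look.

Run:
```python
from h import *
o=r.get_obs();print(o['width'],o['finger_force'],o['contact_force'],o['time_s'])
c=read_camera('top');k=read_camera('scene')
a=cv2.resize(c['pixels'][170:270,250:350,::-1],(400,400),interpolation=cv2.INTER_CUBIC)
b=cv2.resize(k['pixels'][150:250,230:330,::-1],(400,400),interpolation=cv2.INTER_CUBIC)
cv2.imwrite('pics/g1.png',np.hstack([a,b]))
```

```text
0.5118976232309951 0.0 [-0.55234538 -0.30036863 -0.48163238] 2.8333
```

View pics/g1.png

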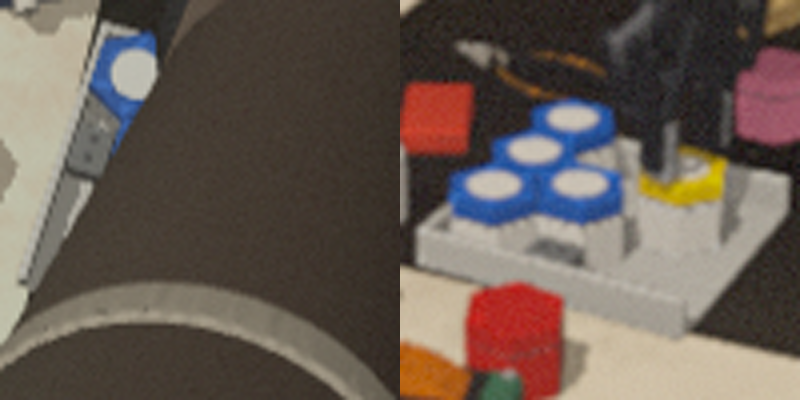

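Run:
```python
from h import *
k=read_camera('scene');o=r.get_obs();R=cv2.Rodrigues(o['tool_rot'])[0];p=o['tool_pos']
f=lambda q:tuple(np.round((np.array(proj(k,q))-[230,150]+.5)*4+[400,0]))
print('yaxis',R[:,1])
for s in(1,-1):
  for h in (0,.015,.03,.045): print(s,h,f(p+R[:,1]*s*.022-R[:,2]*h),f(p+R[:,1]*s*.037-R[:,2]*h))
print('lid centre',f([.5375,-.1846,.049]),'base',f([.5375,-.1846,.004]))
```

```text
yaxis [-3.00518308e-01 -9.53776046e-01  1.72568601e-05]
1 0 (np.float64(701.0), np.float64(201.0)) (np.float64(715.0), np.float64(192.0))
1 0.015 (np.float64(702.0), np.float64(179.0)) (np.float64(716.0), np.float64(170.0))
1 0.03 (np.float64(703.0), np.float64(157.0)) (np.float64(718.0), np.float64(148.0))
1 0.045 (np.float64(704.0), np.float64(135.0)) (np.float64(719.0), np.float64(126.0))
-1 0 (np.float64(657.0), np.float64(227.0)) (np.float64(641.0), np.float64(237.0))
-1 0.015 (np.float64(657.0), np.float64(205.0)) (np.float64(641.0), np.float64(215.0))
-1 0.03 (np.float64(658.0), np.float64(183.0)) (np.float64(642.0), np.float64(192.0))
-1 0.045 (np.float64(659.0), np.float64(160.0)) (np.float64(643.0), np.float64(169.0))
lid centre (np.float64(680.0), np.float64(168.0)) base (np.float64(678.0), np.float64(234.0))
```

Run:
```python
from h import *
k=read_camera('scene')
y=np.array([.383,-.924,0])
for h in(0,.013,.04):
  for s in (1,-1): print(h,s,proj(k,np.array([.239,-.577,.198+h])+s*y*.0427))
i=cv2.imread('pics/scene0.png')[20:110,430:520]
j=k['pixels'][130:220,270:360,::-1]
cv2.imwrite('pics/tip.png',np.hstack([cv2.resize(i,(400,400),interpolation=cv2.INTER_CUBIC),cv2.resize(j,(400,400),interpolation=cv2.INTER_CUBIC)]))
```

```text
0 1 (np.float64(449.97739089407554), np.float64(96.74967042516373))
0 -1 (np.float64(461.7826712409528), np.float64(105.586076084782))
0.013 1 (np.float64(450.9138320480336), np.float64(92.09909405992286))
0.013 -1 (np.float64(462.8466554230347), np.float64(100.66871049920984))
0.04 1 (np.float64(452.8895325001537), np.float64(82.28732341252095))
0.04 -1 (np.float64(465.0938404398951), np.float64(90.28300133885284))
```

View pics/tip.png

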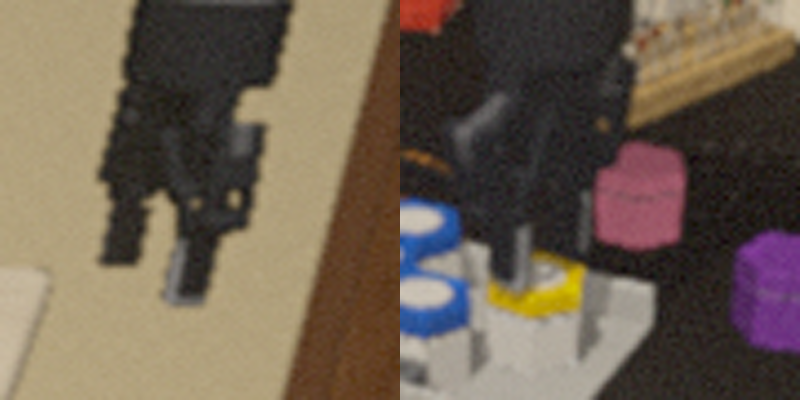

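The left view shows the tips at row 87, where the reported TCP predicts row 105. So the real fingertips are about 32 mm above the reported TCP, plus the swing. The right view shows them just above the yellow lid, untouched. I'll reopen, go lower and grip again.

```bash
python3 -m inch '[[0,0,0,0,0,0,66],[0,0,0,0,0,0,66],[0,0,0,0,0,0,66],[0,0,0,0,0,0,66],[0,0,0,0,0,-10,66],[0,0,0,0,0,-20,66],[0,0,0,0,0,-28,66],[0,0,0,0,0,-28,66],[0,0,0,0,0,-28,66],[0,0,0,0,0,-28,44],[0,0,0,0,0,-28,44],[0,0,0,0,0,-28,44],[0,0,0,0,0,-28,44],[0,0,0,0,0,-28,44],[0,0,0,0,0,-28,44],[0,0,0,0,0,-28,44]]'
```

```text
time_s: 4.37
tool_pos: [0.5376, -0.1845, -0.0092]
tool_rot: [3.105, -0.478, 0.001]
contact_force: [-0.2, 1.4, 3.1]
width: 0.575
finger_force: 62.3
```

Gripped, at 49 mm wide and 62 N. Now I'll square it up (+13°), shift it to y=-25 in the tray, release with a small opening, and lift.

```bash
python3 -m inch '[[0,0,6,1,-1,0,44],[0,0,13,2,-3,0,44],[0,0,13,4,-4,0,44],[0,0,13,4,-4,0,44],[0,0,13,4,-4,0,44],[0,0,13,4,-4,0,58],[0,0,13,4,-4,0,58],[0,0,13,4,-4,0,58],[0,0,13,4,-4,0,58],[0,0,13,4,-4,30,58],[0,0,13,4,-4,70,58],[0,0,13,4,-4,80,26],[0,0,13,4,-4,80,26],[0,0,13,4,-4,80,26]]'
```

```text
time_s: 5.53
tool_pos: [0.5417, -0.1887, 0.071]
tool_rot: [3.139, -0.123, 0.003]
contact_force: [0.4, 0.3, -1.4]
width: 0.306
finger_force: 0.0
```

```bash
python3 -m inch '[[0,0,0,-35,3,0,26],[0,0,0,-70,6,0,26],[0,0,0,-70,6,0,26],[0,0,0,-70,6,-40,26],[0,0,0,-70,6,-70,26],[0,0,0,-70,6,-86,26],[0,0,0,-70,6,-86,26],[0,0,0,-70,6,-86,26],[0,0,0,-70,6,-86,26]]'
python3 - <<'E'
from h import *
c=read_camera('top');k=read_camera('scene')
a=cv2.resize(c['pixels'][170:270,250:350,::-1],(400,400),interpolation=cv2.INTER_CUBIC)
b=cv2.resize(k['pixels'][150:250,240:340,::-1],(400,400),interpolation=cv2.INTER_CUBIC)
cv2.imwrite('pics/p1.png',np.hstack([a,b]))
E
```

```text
time_s: 6.28
tool_pos: [0.4715, -0.1824, -0.0154]
tool_rot: [-3.139, 0.123, 0.0]
contact_force: [0.4, -0.8, -0.6]
width: 0.305
finger_force: 0.0
```

View pics/p1.png

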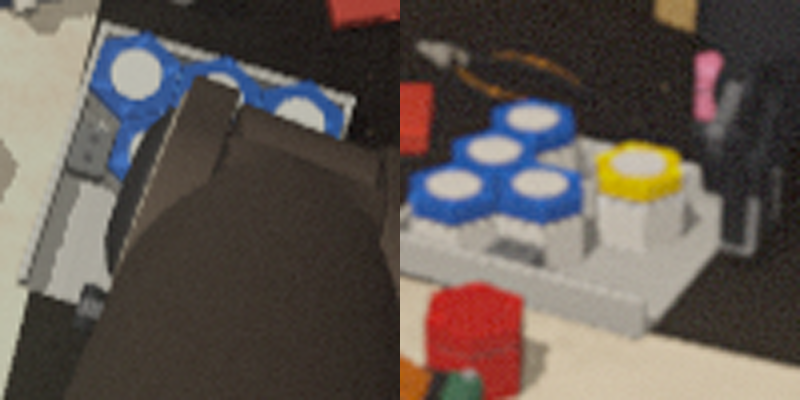

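The pot is upright and squared, and the fingers stand just outside the opening. Now the push.

```bash
python3 -m inch '[[0,0,0,15,-1.2,0,26],[0,0,0,30,-2.4,0,26],[0,0,0,35,-2.8,0,26],[0,0,0,40,-3.2,0,26],[0,0,0,45,-3.6,0,26],[0,0,0,50,-4,0,26],[0,0,0,54,-4.3,0,26],[0,0,0,58,-4.6,0,26],[0,0,0,62,-5,0,26],[0,0,0,66,-5.3,0,26],[0,0,0,70,-5.6,0,26],[0,0,0,72,-5.8,0,26],[0,0,0,72,-5.8,0,26]]'
```

```text
time_s: 7.47
tool_pos: [0.544, -0.1882, -0.0156]
tool_rot: [3.139, -0.123, 0.001]
contact_force: [0.1, 0.0, 0.1]
width: 0.306
finger_force: 0.0
```

```bash
python3 -m inch '[[0,0,0,2,-0.2,0,26],[0,0,0,3,-0.2,0,26],[0,0,0,4,-0.3,0,26],[0,0,0,5,-0.4,0,26],[0,0,0,6,-0.5,0,26],[0,0,0,6,-0.5,0,26]]'; python3 -m inch '[[0,0,0,1,-0.1,0,26],[0,0,0,2,-0.2,0,26],[0,0,0,3,-0.2,0,26],[0,0,0,3,-0.2,0,26]]'
```

```text
time_s: 7.97
tool_pos: [0.5495, -0.1887, -0.0156]
tool_rot: [3.139, -0.123, 0.001]
contact_force: [-0.8, -0.2, -1.2]
width: 0.305
finger_force: 0.3
time_s: 8.3
tool_pos: [0.5507, -0.1888, -0.0158]
tool_rot: [-3.139, 0.124, 0.005]
contact_force: [-6.0, 0.4, 2.5]
width: 0.306
finger_force: 3.2
```

Force is building (6 N), so the pack is seating. I'll press a little more, to 10–15 N.

```bash
python3 -m inch '[[0,0,0,1,-0.1,0,26],[0,0,0,1.5,-0.1,0,26],[0,0,0,1.5,-0.1,0,26],[0,0,0,1.5,-0.1,0,26]]'; python3 -m inch '[[0,0,0,1,-0.1,0,26],[0,0,0,1,-0.1,0,26],[0,0,0,1,-0.1,0,26]]'
```

```text
time_s: 8.63
tool_pos: [0.5507, -0.1888, -0.0159]
tool_rot: [-3.139, 0.124, 0.009]
contact_force: [-9.8, 1.6, 7.8]
width: 0.307
finger_force: 5.4
time_s: 8.88
tool_pos: [0.5508, -0.1888, -0.016]
tool_rot: [-3.139, 0.124, 0.011]
contact_force: [-12.2, 1.9, 8.8]
width: 0.303
finger_force: 7.3
```

Seated at about 12 N. I'll retreat, lift, and go over to the counter with the fingers shut and turned along the wheel's direction. From (0.551,-0.189) the target is (0.552,0.131).

```bash
python3 -m inch '[[0,0,0,-20,1.6,0,26],[0,0,0,-50,4,0,26],[0,0,0,-90,7,0,26],[0,0,0,-90,7,40,20],[0,0,0,-90,7,80,10],[0,0,0,-90,7,120,0],[0,0,0,-90,7,150,0],[0,0,0,-90,7,150,0]]'; python3 -m inch '[[0,0,-7,35,0,0,0],[0,0,-14,60,40,0,0],[0,0,-21,91,80,0,0],[0,0,-28,91,120,0,0],[0,0,-35,91,160,0,0],[0,0,-42,91,200,0,0],[0,0,-49,91,240,0,0],[0,0,-56,91,280,0,0],[0,0,-63,91,313,0,0],[0,0,-70,91,313,0,0],[0,0,-73,91,313,0,0],[0,0,-73,91,313,0,0],[0,0,-73,91,313,0,0]]'
python3 - <<'E'
from geo import *
c=read_camera('top')
save(c,'pics/full2.png')
a=cv2.resize(c['pixels'][170:270,250:350,::-1],(400,400),interpolation=cv2.INTER_CUBIC)
b=cv2.resize(read_camera('scene')['pixels'][190:310,180:300,::-1],(400,400),interpolation=cv2.INTER_CUBIC)
cv2.imwrite('pics/p2.png',np.hstack([a,b]))
print(r.get_obs()['joints'],[ [tuple(np.round((np.array(proj(read_camera('scene'),r.get_obs()['tool_pos']+[0,0,h]))-[180,190])*400/120+[400,0])) for h in (0,.03,.04)]])
E
```

```text
time_s: 9.55
tool_pos: [0.4691, -0.1834, 0.1412]
tool_rot: [3.136, -0.123, 0.018]
contact_force: [1.7, -0.7, -1.3]
width: 0.005
finger_force: 0.0
time_s: 10.63
tool_pos: [0.5552, 0.1303, 0.1324]
tool_rot: [2.469, -1.936, -0.007]
contact_force: [1.0, 0.5, -2.3]
width: 0.003
finger_force: 0.0
[-0.88547865  0.47314755  0.77092482  1.83796597 -0.38502486  0.99280636
 -2.84852535] [[(np.float64(567.0), np.float64(118.0)), (np.float64(566.0), np.float64(67.0)), (np.float64(566.0), np.float64(49.0))]]
```

View pics/p2.png

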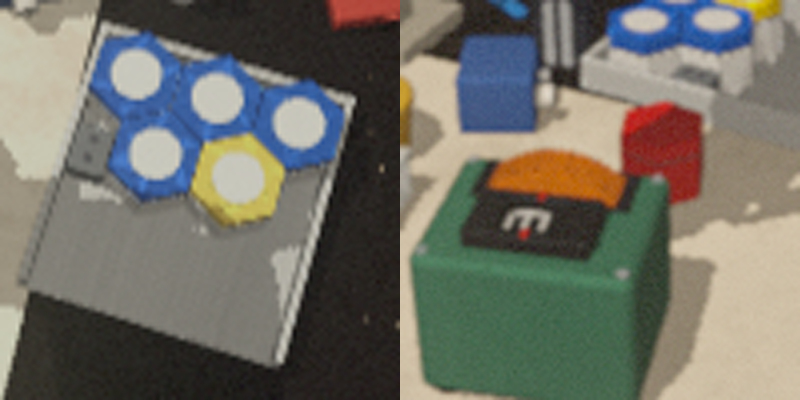

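The pack is closed up, with the yellow lid at (238,178) in contact with its neighbours. The tips at crop (560,68) match TCP+30 mm. Joint 7 is close to its limit, so I'll turn half a turn the other way, which gives the same grip shape. I'll also check the pot distances.

```bash
python3 - <<'E'
from geo import *
c=read_camera('top')
W={k:P(c,u,v,.049,250,170) for k,(u,v) in dict(a=(136,74),b=(217,97),c=(299,124),d=(155,153),l=(238,178)).items()}
print({k:round(1e3*np.linalg.norm(W[k[0]]-W[k[1]]),1) for k in('ab','bc','ad','bd','dl','bl','cl')})
E
python3 -m inch '[[0,0,7,0,0,0,0],[0,0,14,0,0,0,0],[0,0,21,0,0,0,0],[0,0,28,0,0,0,0],[0,0,35,0,0,0,0],[0,0,42,0,0,0,0],[0,0,49,0,0,0,0],[0,0,56,0,0,0,0],[0,0,63,0,0,0,0],[0,0,70,0,0,0,0],[0,0,77,0,0,0,0],[0,0,84,0,0,0,0],[0,0,90,0,0,0,0],[0,0,90,0,0,0,0]]'; python3 -m inch '[[0,0,7,0,0,0,0],[0,0,14,0,0,0,0],[0,0,21,0,0,0,0],[0,0,28,0,0,0,0],[0,0,35,0,0,0,0],[0,0,42,0,0,0,0],[0,0,49,0,0,0,0],[0,0,56,0,0,0,0],[0,0,63,0,0,0,0],[0,0,70,0,0,0,0],[0,0,77,0,0,0,0],[0,0,84,0,0,0,0],[0,0,90,0,0,0,0],[0,0,90,0,0,0,0],[0,0,90,0,0,0,0]]'; python3 -c "
from h import *
print(r.get_obs()['joints'])"
```

```text
{'ab': np.float64(50.1), 'bc': np.float64(50.8), 'ad': np.float64(50.1), 'bd': np.float64(51.2), 'dl': np.float64(50.5), 'bl': np.float64(50.9), 'cl': np.float64(49.9)}
time_s: 12.1
tool_pos: [0.5549, 0.1269, 0.1325]
tool_rot: [3.111, 0.384, 0.001]
contact_force: [-0.1, -0.3, 0.7]
width: 0.007
finger_force: 0.0
time_s: 13.35
tool_pos: [0.5549, 0.1275, 0.1324]
tool_rot: [1.942, 2.462, 0.011]
contact_force: [-0.3, -0.6, -0.1]
width: 0.001
finger_force: 0.0
[-0.33508361  0.37657431  0.03025476  1.81917284 -0.0126767   0.93710639
 -0.06427622]
```

```bash
python3 -m inch '[[0,0,0,-3,3.5,-20,0],[0,0,0,-3,3.5,-35,0],[0,0,0,-3,3.5,-45,0],[0,0,0,-3,3.5,-48,0],[0,0,0,-3,3.5,-48,0],[0,0,0,-3,3.5,-48,0]]';  python3 -m inch '[[0,0,0,0,0,-2,0],[0,0,0,0,0,-4,0],[0,0,0,0,0,-6,0],[0,0,0,0,0,-6,0],[0,0,0,0,0,-6,0]]'
```

```text
time_s: 13.85
tool_pos: [0.5519, 0.1321, 0.0845]
tool_rot: [1.935, 2.467, 0.01]
contact_force: [0.7, 0.1, 0.3]
width: 0.0
finger_force: 0.0
time_s: 14.27
tool_pos: [0.5515, 0.1322, 0.0781]
tool_rot: [1.933, 2.469, 0.009]
contact_force: [-0.0, 0.4, -0.5]
width: 0.001
finger_force: 0.0
```

```bash
python3 -m inch '[[0,0,0,0,0,-1.5,0],[0,0,0,0,0,-3,0],[0,0,0,0,0,-3,0],[0,0,0,0,0,-3,0]]'
```

```text
time_s: 14.6
tool_pos: [0.5514, 0.1321, 0.0749]
tool_rot: [1.933, 2.469, 0.009]
contact_force: [0.4, -0.1, 0.3]
width: -0.001
finger_force: 0.0
```

```bash
for i in 1 2 3; do python3 -m inch '[[0,0,0,0,0,-1,0],[0,0,0,0,0,-2,0],[0,0,0,0,0,-2,0],[0,0,0,0,0,-2,0]]' | grep -E 'pos|contact'; done
```

```text
tool_pos: [0.5514, 0.1322, 0.073]
contact_force: [-0.4, -0.3, -0.4]
tool_pos: [0.5518, 0.1321, 0.0714]
contact_force: [-1.0, -0.3, 3.9]
tool_pos: [0.5519, 0.132, 0.0697]
contact_force: [-0.9, -1.7, 7.9]
```

Contact was at TCP 0.0725. I'll press about 1.3 mm more and roll 22 mm along the counter's +x.

```bash
python3 -m inch '[[0,0,0,0,0,-1.3,0],[0,0,0,0,0,-1.3,0],[0,0,0,2,0.5,-1.3,0],[0,0,0,5,1.1,-1.3,0],[0,0,0,8,1.8,-1.3,0],[0,0,0,11,2.5,-1.3,0],[0,0,0,14,3.2,-1.3,0],[0,0,0,17,3.9,-1.3,0],[0,0,0,20,4.6,-1.3,0],[0,0,0,22,5,-1.3,0],[0,0,0,22,5,-1.3,0]]'; python3 -m inch '[[0,0,0,0,0,4,0],[0,0,0,0,0,15,0],[0,0,0,0,0,15,0]]' | head -2
python3 - <<'E'
from h import *
k=read_camera('scene')
cv2.imwrite('pics/w1.png',cv2.resize(k['pixels'][225:285,185:265,::-1],None,fx=6,fy=6,interpolation=cv2.INTER_CUBIC))
E
```

```text
time_s: 16.52
tool_pos: [0.5742, 0.1371, 0.0687]
tool_rot: [1.933, 2.468, 0.01]
contact_force: [-2.1, -0.6, 9.9]
width: -0.003
finger_force: 5.2
time_s: 16.77
tool_pos: [0.5744, 0.1375, 0.0844]
```

View pics/w1.png

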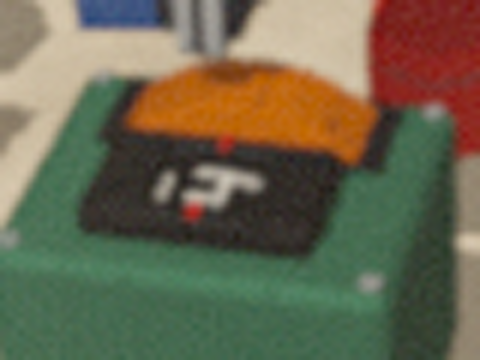

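The digit has moved on: the 4 is now at (228,185), right of the mark midline (207,178), so about 6 mm short, and the 3 is leaving at (162,187). The wheel is at roughly 2.36 rad, leaving about 0.78 rad (39 mm). Second 22 mm stroke, followed by a rectified numeric reading of the window.

```bash
python3 -m inch '[[0,0,0,-22,-5,0,0],[0,0,0,-22,-5,0,0],[0,0,0,-22,-5,-8,0],[0,0,0,-22,-5,-12,0],[0,0,0,-22,-5,-14,0],[0,0,0,-22,-5,-15.5,0],[0,0,0,-22,-5,-15.5,0]]'|grep -E 'pos|contact'; python3 -m inch '[[0,0,0,2,0.5,0,0],[0,0,0,5,1.1,0,0],[0,0,0,8,1.8,0,0],[0,0,0,11,2.5,0,0],[0,0,0,14,3.2,0,0],[0,0,0,17,3.9,0,0],[0,0,0,20,4.6,0,0],[0,0,0,22,5,0,0],[0,0,0,22,5,0,0]]'|grep -E 'pos|contact'; python3 -m inch '[[0,0,0,0,0,4,0],[0,0,0,0,0,15,0],[0,0,0,0,0,15,0]]' | head -2
cat > win.py <<'E'
from h import *
def rect(k,z=.099,n=2): # n px/mm ; rows: x from +20 to -20 ; cols: y +36..-4
    y0=.225;R=np.array([[np.cos(y0),-np.sin(y0)],[np.sin(y0),np.cos(y0)]])
    X=np.arange(20,-20,-1/n);Y=np.arange(36,-4,-1/n)
    m=np.array([[proj(k,[*(R@[x/1e3,y/1e3]+[.5572,.1586]),z]) for y in Y] for x in X],np.float32)
    return cv2.remap(k['pixels'],m[...,0],m[...,1],cv2.INTER_CUBIC)
def show(k):
    I=rect(k,n=1).astype(int)
    for i,row in enumerate(I): print('%4d '%(20-i)+''.join('R' if p[0]>p[1]+50 else ' .:oO#'[min(5,max(0,int(p.min())-30)//30)] for p in row))
E
python3 - <<'E'
from win import *
show(read_camera('scene'))
E
```

```text
tool_pos: [0.5522, 0.1319, 0.0675]
contact_force: [-4.6, -1.7, 12.5]
tool_pos: [0.5751, 0.1373, 0.0681]
contact_force: [-1.0, -1.6, 11.6]
time_s: 18.4
tool_pos: [0.5747, 0.1375, 0.0835]
  20                                         
  19                                         
  18                                         
  17                                         
  16                                         
  15                                         
  14                                         
  13                   ......                
  12                 ...:::...               
  11                ...::::::...             
  10                ...::ooo:::.             
   9                ...::ooooo:..            
   8                 ..::ooooo::.            
   7                 ...:ooooo::.            
   6                  ..::ooo::..            
   5                  ..:::::..              
   4                    .....                
   3        RRRR                            R
   2     RRRRRRRRR                        RRR
   1    RRRRRRRRRR  ...........         
[... 184 characters left out ...]
   RR
  -4         .:ooOOOOOOOoooooo:..            
  -5         .:ooOOoooo:::::::..             
  -6        ..:ooooo::.......                
  -7        ..:oooo::..                      
  -8        ..:ooooo:..                      
  -9        .::oOOOo::........               
 -10        .::oOOOooo::::::::..             
 -11        .::oOOOOOooooooooo:..            
 -12        .::oOOOOOOOOOOOOoo:..            
 -13        ..:oooOOOOOOOOOOoo:..            
 -14         .:::oooooooooOOoo:.             
 -15         .........:::ooo::.              
 -16                 ...::::..               
 -17                   .....                 
 -18                                         
 -19
```

The marks sit at x≈+0.5 mm. The 5's top edge is at about -0.5 mm, so its centre is near -9.5, while the leaving 4 is centred near +13.5. Spacing is about 23 mm, so the wheel reads about 2.87 rad and needs 0.27 rad more, a 13.5 mm stroke.

```bash
python3 -m inch '[[0,0,0,-18,-4.1,0,0],[0,0,0,-18,-4.1,0,0],[0,0,0,-18,-4.1,-8,0],[0,0,0,-18,-4.1,-12,0],[0,0,0,-18,-4.1,-14,0],[0,0,0,-18,-4.1,-15.2,0],[0,0,0,-18,-4.1,-15.2,0]]'|grep -E 'pos|contact'; python3 -m inch '[[0,0,0,2,0.5,0,0],[0,0,0,5,1.1,0,0],[0,0,0,8,1.8,0,0],[0,0,0,11,2.5,0,0],[0,0,0,13.2,3,0,0],[0,0,0,13.2,3,0,0],[0,0,0,13.2,3,0,0]]'|grep -E 'pos|contact'; python3 -m inch '[[0,0,0,0,0,4,0],[0,0,0,0,0,40,0],[0,0,0,0,0,70,0],[0,0,0,0,0,70,0]]' | head -2
python3 - <<'E'
from win import *
show(read_camera('scene'))
E
```

```text
tool_pos: [0.5564, 0.1328, 0.0674]
contact_force: [-3.3, -2.3, 14.5]
tool_pos: [0.5702, 0.136, 0.0678]
contact_force: [-2.1, -2.0, 13.3]
time_s: 19.95
tool_pos: [0.5725, 0.1371, 0.142]
  20                                         
  19                                         
  18                                         
  17                                         
  16                                         
  15                                         
  14                                         
  13                                         
  12             ..  .......                 
  11           ..:::::::::.....              
  10          .::ooooooooo::::..             
   9        ..:ooOOooooooooo::..             
   8        .:ooOOOOOooooooo::..             
   7       ..:oOOOOOooo::::::..              
   6       ..:ooOOOoo::......                
   5       ..:ooOOOo:..                      
   4       ..::ooOOo::.                      
   3        ..:oOOOoo::.........            R
   2     RRRRR:ooOOOoooo:ooo::::..        RRR
   1    RRRRRRRRoOOOOOooOoooooo::.      R
[... 183 characters left out ...]
   RR
  -4                   ..::oooo::.           
  -5                   ..:ooooo:..           
  -6            ....:.:::oooOoo:..           
  -7           .::oooooooOOOOOo:..           
  -8         ..:ooOOOOOOOOOOOOo:.            
  -9         .:ooOOOOOOOOOOOOoo:.            
 -10         .:ooOOOOOOOOOOoo::.             
 -11         .::oooooooooo:::..              
 -12          ........:......                
 -13                                         
 -14                                         
 -15                                         
 -16                                         
 -17                                         
 -18                                         
 -19
```

The 5 spans about +10.5 to -11 mm, and the marks centre near +0.5, so it's centred within about 1 mm (tolerance 5 mm). I'll move clear and take a final look.

```bash
python3 -m inch '[[0,0,0,-40,0,40,0],[0,0,0,-80,0,60,0],[0,0,0,-120,0,60,0],[0,0,0,-160,0,60,0],[0,0,0,-180,0,60,0],[0,0,0,-180,0,60,0],[0,0,0,-180,0,60,0],[0,0,0,-180,0,60,0]]'
python3 - <<'E'
from h import *
c=read_camera('top')
a=cv2.resize(c['pixels'][110:270,200:360,::-1],(480,480),interpolation=cv2.INTER_CUBIC)
b=cv2.resize(read_camera('scene')['pixels'][230:280,195:245,::-1],(320,480),interpolation=cv2.INTER_CUBIC)
cv2.imwrite('pics/fin.png',np.hstack([a,b]))
E
```

```text
time_s: 20.67
tool_pos: [0.3894, 0.1362, 0.1967]
tool_rot: [1.932, 2.469, 0.009]
contact_force: [-0.5, 0.1, 0.5]
width: -0.001
finger_force: 0.0
```

View pics/fin.png

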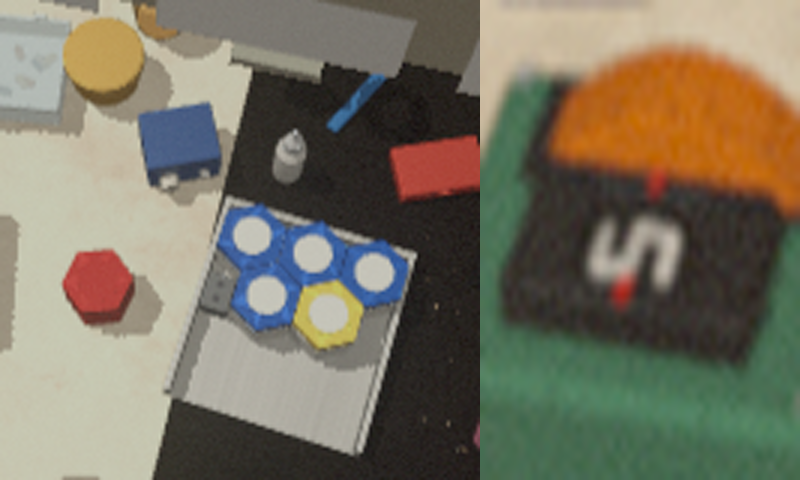

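The five pots are close-packed, with the yellow lid at (328,313). The 5 at (635,250) is midway between the marks (655,183) and (623,292). The bottle and tub haven't moved. Handing in.

```bash
python3 -c "
from workcell import r
print(r.job_done())"
```

```text
the job is handed in; nothing more can be done
None
```

I handed the job in at about 21 s: in the last pictures all five pots are close-packed (centres 50–51 mm apart), the 5 is centred to about 1 mm, and the bottle and tub haven't moved; the highest force I read on the counter was about 15 N.

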